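# Draw out the free telescopic dusting brush and hold it at full length

### The arm

A 6-joint arm with a two-finger parallel gripper is mounted at the origin on the work surface. World frame = base frame: x ahead of the robot, y to its left, z up, the work surface at z = 0. Lengths are in mm, angles in rad, forces in N, time in s.
With the tool pointing down it reaches from about 300 to 850 mm from the base axis. Payload 5.4 kg.
Tool frame: the origin (TCP) lies on the centre line of the jaws, within the pads' length; the fingertips stand 19 mm ahead of it and the grasp point (between the pads) is the TCP; z points along the fingers, y is the line along which they close (so a half turn about z gives the same grasp; the last joint's range is limited). The gripper opens to 85 mm and grips with 20 to 120 N. Pads are 22 mm wide; open, the fingers measure 114 mm over their backs; the gripper's body (76 mm by 85 mm) begins 54 mm behind the grasp point. The pads swing forward as they close: fully open they stand 13 mm farther back than shut.
Start: joints at [0.955, 0.158, 1.597, -0, 1.386, -0.21], TCP at [226.991, 528.281, 250.299] pointing down, gripper open.
Joint ranges: [-2.91, 2.91], [-0.94, 2.29], [0.18, 2.7], [-1.29, 4.43], [0.17, 2.64], [-3, 3]. Speed limits (rad/s): [2.57, 2.57, 3.14, 3.14, 3.14, 3.14].

### API

Orientations are given as a unit quaternion [w, x, y, z].
In Python, from bench import env, viewer gives the robot as it stands (env), with the cameras (viewer).
- The arm moves only by the shell command python3 drive.py 'ROWS' [OPENING] [FORCE]. ROWS is a JSON list of rows, 1 to 10 of them, each of 4 numbers: dx, dy, dz in mm, then a turn about the tool's z in rad; each row is the pose to reach, as a shift and turn from the pose commanded when the command began, along the tool's axes at that moment; what a row does not reach only later rows make up. A row lasts 1/8 s, in which the tool goes at most 62.5 mm and 0.188 rad, less where a joint would pass 70% of its speed; a pose out of reach is approached as far as the arm can. OPENING is the opening from 0.0 (shut) to 1.0 (fully open), set as the command begins (- or left out keeps the last). The fingers move at their own pace and stop on an object; FORCE is the grip in N (left out, the last holds). Time passes only in rows, so rows that do not move let the fingers close. It prints the time, the measured TCP pose, the force, the opening and the grip force at its end. Input that does not fit is refused with a message, and nothing moves.
- env.state(): the state, without advancing time (a new reading comes with each control period).
- viewer.camera(name): name is "scene" or "top" or "wrist"; returns the picture (480x640x3 uint8, red, green, blue); there is no depth.
- viewer.calibration(name): a dict with "fx", "fy", "cx", "cy" (pixels), "xyz" and "attitude" of the camera in the world. Camera axes: x right, y up, looking along -z (the intrinsics and any distortion apply to the point x, -y, -z); pixel columns grow to the right and rows downward; lengths in mm; the calibration is good to about 2 mm. A picture is of the moment at which its call begins: read the wrist's pose just before it. calibration takes no time and is no camera call; for the wrist camera it gives the pose at the moment of the call.
- env.finish_job(): hands the job in; it is judged then, once.
The state is a dict: "t": time; "qpos": joint angles; "joint_vel": joint speeds; "tau": joint torques, N m; "tool_pos": TCP position; "eef_rot": TCP orientation; "force": force on the tool from outside, world axes, zero at the start; "torque": the same for the moment, N m; "grip_width": opening from 0.0 (shut) to 1.0 (fully open); "gripper_force": force on a finger pad.
Only numpy, scipy, OpenCV 4.12 (cv2) and the standard library are available. Lean on these libraries where they do the work, as an engineer would, in place of code of your own. Each camera call takes 0.05 s, during which the arm holds its last target. There are 200 camera calls.

### The job

Two telescopic dusting brushes are clamped side by side in the pantry, and the cooking pot stands in the way of one handle; choose the other brush, press the red button on its collar so that its handle pops out, then take the grip and pull it straight out past the first stop to the second, its full length, so that the tube can be wiped. It springs back when let go, so finish while still holding the grip there at full length. Leave the blocked brush shut, and do not shift the pot or the other things standing about.

Things in the scene. Friction and masses are not known exactly. Their poses are not given: they have to be found in the camera images.
- blue_brush: brush with blue grip and blue head, clamped level in a fixed steel stand 66 mm wide. Origin: on the board below the front of its grey collar (44 long, 42 wide, top 91 mm up). -x points from collar to grip, roughly at the robot (turned up to 0.25 rad), the way the handle pulls out, level; tube axis 70 mm up. Tube and stand end at x = +190, bristles at +282 mm. Either brush may be on the left
- blue_grip: the blue round grip on the near end of that brush's 20 mm steel inner tube: diameter 28, length 60 mm, then a black end disc 36 mm across, 7 thick. Origin: centre of the 60 mm, on the tube's axis, 70 mm up; x along the tube as the brush's. Shut, the origin is at x = -50 mm in the brush's frame (20 mm of bare tube between grip and collar)
- blue_handle (a joint): how far that handle is drawn out, m: 0 shut and latched, 0.016 popped out, 0.065 first stop (a click: about 3 N more pull needed over the next 10 mm, about 7 N in all), 0.13 second stop (hard end, full length). A spring pulls it back with 3 to 4 N all the way; let go, it runs back out of the hand
- blue_button_top (a point): centre of the top of that brush's red round release button, 26 mm across, on top of the grey collar, 102 mm above the board, 20 mm behind the collar's front face, pressed straight down
- blue_button (a joint): travel of that button, m: 0 up, 0.007 fully down. Fully down takes about 5 N; from about 0.0045 it frees the latch and the handle pops out 16 mm by itself. It springs up when let go
- yellow_brush: brush with yellow grip and yellow head, clamped level in a fixed steel stand 66 mm wide. Origin: on the board below the front of its grey collar (44 long, 42 wide, top 91 mm up). -x points from collar to grip, roughly at the robot (turned up to 0.25 rad), the way the handle pulls out, level; tube axis 70 mm up. Tube and stand end at x = +190, bristles at +282 mm. Either brush may be on the left
- yellow_grip: the yellow round grip on the near end of that brush's 20 mm steel inner tube: diameter 28, length 60 mm, then a black end disc 36 mm across, 7 thick. Origin: centre of the 60 mm, on the tube's axis, 70 mm up; x along the tube as the brush's. Shut, the origin is at x = -50 mm in the brush's frame (20 mm of bare tube between grip and collar)
- yellow_handle (a joint): how far that handle is drawn out, m: 0 shut and latched, 0.016 popped out, 0.065 first stop (a click: about 3 N more pull needed over the next 10 mm, about 7 N in all), 0.13 second stop (hard end, full length). A spring pulls it back with 3 to 4 N all the way; let go, it runs back out of the hand
- yellow_button_top (a point): centre of the top of that brush's red round release button, 26 mm across, on top of the grey collar, 102 mm above the board, 20 mm behind the collar's front face, pressed straight down
- yellow_button (a joint): travel of that button, m: 0 up, 0.007 fully down. Fully down takes about 5 N; from about 0.0045 it frees the latch and the handle pops out 16 mm by itself. It springs up when let go
- pot: steel cooking pot with glass lid and black knob: 124 mm across, 109 mm high to the knob, two loop handles (162 mm over them). Stands about 165 mm in front of the collar of one brush, right in the way of its handle. Origin: centre of its underside
- trivet: cork disc, 116 mm across, 10 mm thick, lying flat under the path of the other (free) brush's handle, which passes above it. Origin: centre of its underside
- mill: small wooden pepper mill, 44 mm across, 120 mm high, standing between the two stands, towards the back. Origin: centre of its underside
- plates: stack of plates, 190 mm across, 45 mm high, far left. Origin: centre of its underside
- mug: white mug, 80 mm across, 90 mm high, left. Origin: centre of its underside

How it is judged (in metres and radians):
On the way, in this order (a step that is already met when the one before it is completed fails the run):
1. the button of the brush with the clear path is pressed while its handle is still in (((horizontal distance between pot and yellow_brush below 0.215 m and value of joint blue_button above 0.003 m and value of joint blue_handle below 0.03 m) or (horizontal distance between pot and blue_brush below 0.215 m and value of joint yellow_button above 0.003 m and value of joint yellow_handle below 0.03 m))), for 0.02 s.
2. its handle, held by the fingers, is drawn beyond the first stop (((horizontal distance between pot and yellow_brush below 0.215 m and value of joint blue_handle above 0.08 m and contact force between the fingers and blue_grip above 1 N) or (horizontal distance between pot and blue_brush below 0.215 m and value of joint yellow_handle above 0.08 m and contact force between the fingers and yellow_grip above 1 N))), for 0.05 s.
At the end, for the whole second after the job is handed in: the handle of the brush that the pot does not block is at its second stop (drawn out more than 124 of 130 mm), still, and held by the fingers with more than 3 N; the other handle is still shut (within 5 mm) (((horizontal distance between pot and yellow_brush below 0.215 m and value of joint blue_handle above 0.124 m and velocity of joint blue_handle between -0.01 and 0.01 m/s and contact force between the fingers and blue_grip above 3 N and contact force between blue_grip and pot below 0.2 N and value of joint yellow_handle below 0.005 m) or (horizontal distance between pot and blue_brush below 0.215 m and value of joint yellow_handle above 0.124 m and velocity of joint yellow_handle between -0.01 and 0.01 m/s and contact force between the fingers and yellow_grip above 3 N and contact force between yellow_grip and pot below 0.2 N and value of joint blue_handle below 0.005 m))); the arm keeps its last pose, push and grip.
It fails at once if the handle of the blocked brush is drawn or popped out by more than 8 mm ((horizontal distance between pot and yellow_brush below 0.215 m and value of joint yellow_handle above 0.008 m) or (horizontal distance between pot and blue_brush below 0.215 m and value of joint blue_handle above 0.008 m)).
It fails at once if the pot, trivet, mill, plates or mug is shifted by more than 20 mm (distance of any of pot, trivet, mill, plates, mug from where it was at the start of the episode above 0.02 m).
It also fails if it takes over 35 s, if anything falls off the work surface, if the arm or the gripper's body presses on something with over 40 N, if the wrist force passes 120 N, or if a joint passes its speed limit or range.

## Working session

There is one attempt and no reset: what is moved stays moved. The work goes in short steps, Python scripts to look and compute and a shell command to move; the robot and the scene stay as the last step left them, time stands still between calls to the robot, and variables do not carry over. Pictures are saved under pics/ and viewed, at most 10 in all, crops included, and the job is handed in when it is done.

```bash
mkdir -p pics; ls
python3 - <<'E'
from bench import env, viewer
import cv2
for n in ("top","scene"):
    im=viewer.camera(n); cv2.imwrite(f"pics/{n}0.png",im[:,:,::-1]); print(n,viewer.calibration(n))
s=env.state(); print({k:s[k] for k in("t","tool_pos","eef_rot","force","grip_width")})
E
```

```text
bench.py
drive.py
pics
top {'fx': 435.60091606462606, 'fy': 435.60091606462606, 'cx': 323.31796586394495, 'cy': 245.73064375069663, 'xyz': array([ 387.67099678,  121.09667973, 1061.36168671]), 'attitude': array([ 0.71014222,  0.05843809, -0.04358994, -0.70027347])}
scene {'fx': 607.6560203816092, 'fy': 607.6560203816092, 'cx': 320.83498871786577, 'cy': 251.88866278005426, 'xyz': array([1320.24049114, -413.30236377,  867.84850214]), 'attitude': array([0.80036705, 0.38510608, 0.19740281, 0.4148952 ])}
{'t': 0.1, 'tool_pos': array([226.70425057, 527.86618037, 249.40235355]), 'eef_rot': array([-3.42601136e-04,  2.01506794e-01,  9.79486740e-01, -7.88314932e-04]), 'force': array([-1.20782756, -0.30336631,  0.38659218]), 'grip_width': 1.0000597745531024}
```

View pics/top0.png

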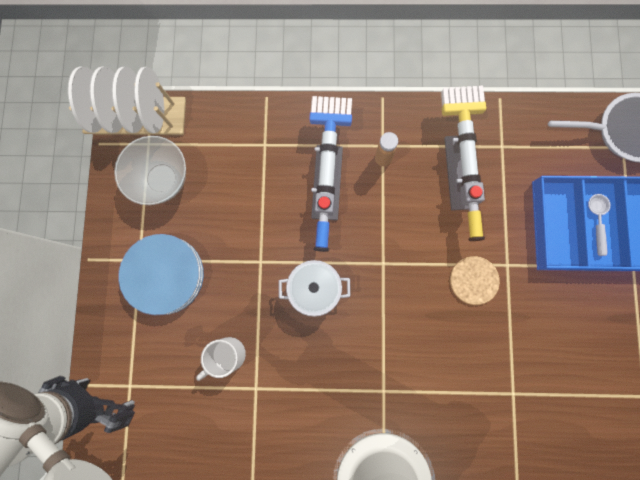

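View pics/scene0.png

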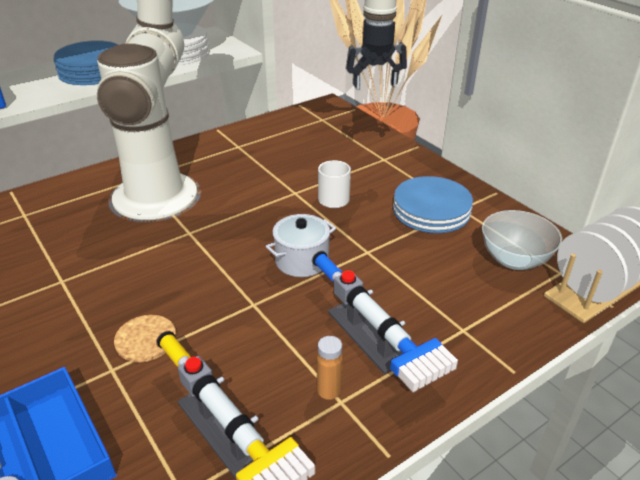

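The top view shows the pot (314,288) standing in front of the blue brush. The yellow brush, with its button at about (476,191) and grip at about (475,222), is free and has the trivet at (475,281) before it. In the scene view the yellow button is at about (193,365). I'll measure yellow next.

```bash
cat > h.py <<'E'
import numpy as np, cv2
from scipy.spatial.transform import Rotation as R
def rot(q): return R.from_quat(np.roll(q,-1)).as_matrix()
def ray(c,u,v):
    d=np.array([(u-c["cx"])/c["fx"],-(v-c["cy"])/c["fy"],-1.]); return np.array(c["xyz"]),rot(c["attitude"])@d
def plane(c,u,v,z):
    o,d=ray(c,u,v); return o+d*(z-o[2])/d[2]
def tri(c1,p1,c2,p2):
    o1,d1=ray(c1,*p1);o2,d2=ray(c2,*p2)
    s=np.linalg.lstsq(np.c_[d1,-d2],o2-o1,rcond=None)[0]
    a,b=o1+s[0]*d1,o2+s[1]*d2; return (a+b)/2,np.linalg.norm(a-b)
def blobs(im,kind,amin=30):
    h=cv2.cvtColor(im,cv2.COLOR_RGB2HSV);H,S,V=cv2.split(h)
    m={"red":((H<6)|(H>174))&(S>170)&(V>110),"yellow":(H>20)&(H<32)&(S>190)&(V>110)}[kind].astype(np.uint8)
    n,l,st,ce=cv2.connectedComponentsWithStats(m)
    return [(st[i],ce[i],l==i) for i in range(1,n) if st[i][4]>amin]
E
python3 - <<'E'
from bench import env, viewer
from h import *
C={n:viewer.calibration(n) for n in("top","scene")}
I={n:cv2.imread(f"pics/{n}0.png")[:,:,::-1].copy() for n in C}
for n in C:
  for k in("red","yellow"):
    for st,ce,m in blobs(I[n],k):
        print(n,k,st,ce.round(1),plane(C[n],*ce,100 if k=="red" else 75).round(1))
        if k=="yellow":
            ys,xs=np.nonzero(m); P=np.array([plane(C[n],x,y,77)[:2] for x,y in zip(xs,ys)])
            w,V=np.linalg.eigh(np.cov(P.T)); v=V[:,1]*np.sign(V[0,1]); e=(P-P.mean(0))@V
            print("  axis ang",np.arctan2(v[1],v[0]).round(3),"ext",np.ptp(e,axis=0).round(0),"mean",P.mean(0).round(1))
E
```

```text
scene red [342 270  13  13 143] [347.9 276.1] [630.8 141.9 100. ]
scene red [185 356  16  17 203] [192.8 364.4] [ 660.1 -200.   100. ]
scene yellow [160 334  30  32 461] [172.9 348. ] [ 585.1 -204.9   75. ]
  axis ang 0.0 ext [32. 76.] mean [ 586.7 -205.4]
scene yellow [ 236  437   63   43 1049] [264.6 456.6] [ 859.4 -184.9   75. ]
  axis ang -1.524 ext [ 47. 102.] mean [ 860.5 -185.1]
```

```bash
sed -i 's/S>170/S>130/;s/(V>110),"yellow"/(V>90),"yellow"/;s/S>190/S>150/' h.py
python3 - <<'E'
from bench import env, viewer
from h import *
C={n:viewer.calibration(n) for n in("top","scene")}
I={n:cv2.imread(f"pics/{n}0.png")[:,:,::-1].copy() for n in C}
print(I["top"][191,476],I["top"][222,475])
B={}
for n in C:
  for k in("red","yellow"):
    for st,ce,m in blobs(I[n],k):
        print(n,k,st,ce.round(1),plane(C[n],*ce,100 if k=="red" else 77).round(1))
        if k=="yellow":
            ys,xs=np.nonzero(m); P=np.array([plane(C[n],x,y,70)[:2] for x,y in zip(xs,ys)])
            w,V=np.linalg.eigh(np.cov(P.T)); v=V[:,1]*np.sign(V[0,1]); e=(P-P.mean(0))@V
            print("  axis ang",np.arctan2(v[1],v[0]).round(3),"ext",np.ptp(e,axis=0).round(0),"mean",P.mean(0).round(1))
r={n:[b[1] for b in blobs(I[n],"red")] for n in C}
for a in r["top"]:
  for b in r["scene"]: print("tri",*tri(C["top"],a,C["scene"],b))
E
```

```text
[244  95  90] [248 222 112]
top red [470 186  12  12 111] [475.4 191.6] [ 655.  -198.8  100. ]
top red [318 197  12  11 106] [323.8 202.1] [627.1 143.  100. ]
top yellow [468 213   5  24  46] [470.1 224.7] [ 583.6 -191.7   77. ]
  axis ang 0.059 ext [ 7. 54.] mean [ 585.  -193.9]
scene red [341 270  15  13 153] [347.8 276.2] [630.9 141.6 100. ]
scene red [185 356  17  17 218] [192.9 364.4] [ 660.2 -199.7  100. ]
scene yellow [160 334  30  32 472] [172.9 348. ] [ 587.  -205.4   77. ]
  axis ang 0.001 ext [33. 77.] mean [ 580.3 -203.5]
scene yellow [ 236  437   63   43 1121] [264.3 456.9] [ 860.7 -186.    77. ]
  axis ang -1.523 ext [ 50. 104.] mean [ 856.5 -183.6]
tri [687.79507415 -55.63745221 258.59137814] 236.76783823723414
tri [ 656.41952306 -199.30839129   96.12545063] 1.6186478067803054
tri [628.04823064 143.39973487  96.99250218] 0.8413569829877162
tri [609.5633001  -13.41299624  11.33242436] 325.50653481107963
```

Run:
```python
from bench import env, viewer
from h import *
c=viewer.calibration("top"); im=cv2.imread("pics/top0.png")[:,:,::-1].copy()
h=cv2.cvtColor(im,cv2.COLOR_RGB2HSV); m=((h[...,0]>18)&(h[...,0]<35)&(h[...,1]>110)&(h[...,2]>150))
m[:, :430]=0; m[:,500:]=0
for a,b,z in((203,245,72),(80,122,72)):
    ys,xs=np.nonzero(m[a:b]); ys=ys+a; P=np.array([plane(c,x,y,z)[:2] for x,y in zip(xs,ys)])
    print(len(xs),xs.mean(),ys.mean(),P.mean(0),np.ptp(P,axis=0))
s=env.state(); Rt=rot(s["eef_rot"])
print(Rt.round(3)); print("to hover", Rt.T@(np.array([640,-200,230])-s["tool_pos"]))
```

```text
341 475.10557184750735 223.65395894428153 [ 587.06568747 -204.78122372] [61.07883394 31.29331307]
542 463.63837638376384 109.54059040590406 [ 864.37688115 -187.12391828] [ 45.83551542 105.02785869]
[[-0.919  0.395 -0.001]
 [ 0.395  0.919 -0.001]
 [ 0.    -0.002 -1.   ]]
to hover [-667.06176776 -505.57582524   20.01717457]
```

```bash
python3 drive.py '[[-45,-34,0,-0.05],[-95,-72,0,-0.1],[-142,-108,0,-0.15],[-190,-144,0,-0.2],[-238,-180,0,-0.25],[-286,-216,2,-0.3],[-334,-253,4,-0.35],[-382,-290,6,-0.4],[-430,-326,8,-0.44],[-478,-362,10,-0.47]]' 0.0 30
python3 - <<'E'
from bench import env, viewer
from h import *
s=env.state(); Rt=rot(s["eef_rot"])
print(Rt.round(3),s["t"],s["tool_pos"]); print("to hover", Rt.T@(np.array([640,-200,230])-s["tool_pos"]))
E
```

```text
[[-0.998 -0.065 -0.   ]
 [-0.065  0.998  0.   ]
 [ 0.     0.    -1.   ]] 1.35 [523.76538232   5.14463309 239.95957719]
to hover [-102.68249083 -212.25705616    9.86145013]
```

```bash
python3 drive.py '[[-25,-53,5,0],[-50,-106,10,0],[-76,-160,10,0],[-103,-212,10,0],[-103,-212,10,0],[-103,-212,10,0]]'
python3 - <<'E'
from bench import env, viewer
from h import *
s=env.state();c=viewer.calibration("wrist");im=viewer.camera("wrist"); cv2.imwrite("pics/w1.png",im[:,:,::-1])
print(s["tool_pos"],c)
for k in("red","yellow"):
  for st,ce,m in blobs(im,k,100):
    print(k,st,ce.round(1),plane(c,*ce,102 if k=="red" else 75).round(1))
E
```

```text
t: 2.1
tool_pos: [639.2, -197.5, 229.5]
eef_rot: [-0.001, -0.032, 0.999, 0.001]
force: [1.2, 0.5, -0.4]
grip_width: 0.002
gripper_force: 0.0
[ 639.23498011 -197.46984276  229.5204315 ] {'fx': 425.0094691685498, 'fy': 425.0094691685498, 'cx': 322.40966585011876, 'cy': 238.09337819730493, 'xyz': array([ 567.52157554, -201.27811251,  353.58369331]), 'attitude': array([ 0.67741701, -0.09548804, -0.10316771,  0.722042  ])}
red [ 298  237   42   43 1384] [318.4 258.2] [ 653.5 -197.8  102. ]
yellow [ 297   94   44   97 1020] [326.7 139.2] [ 582.2 -197.1   75. ]
```

View pics/w1.png

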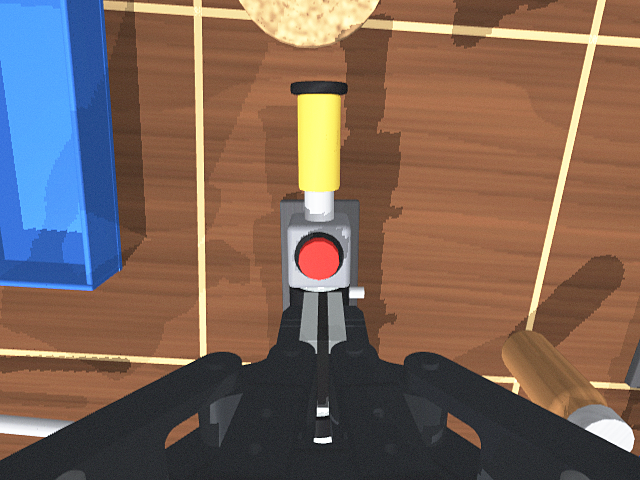

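The wrist view shows the yellow button at (318,258), with its grip in line above at x≈319, so the tool is square to the brush. Red-button estimates agree to about 3 mm. I'll move over the button and come down above it.

```bash
python3 drive.py '[[-16,-2,30,0],[-16,-2,70,0],[-16,-2,95,0],[-16,-2,100,0],[-16,-2,100,0],[-16,-2,100,0]]'
python3 - <<'E'
from bench import env, viewer
import cv2
im=viewer.camera("scene"); cv2.imwrite("pics/s2.png",cv2.resize(im[270:470,90:350,::-1],None,fx=3,fy=3))
E
```

```text
t: 2.9
tool_pos: [656.7, -199.1, 132.5]
eef_rot: [0.001, -0.032, 0.999, -0.001]
force: [-0.0, -0.6, 0.5]
grip_width: 0.001
gripper_force: 0.0
```

View pics/s2.png

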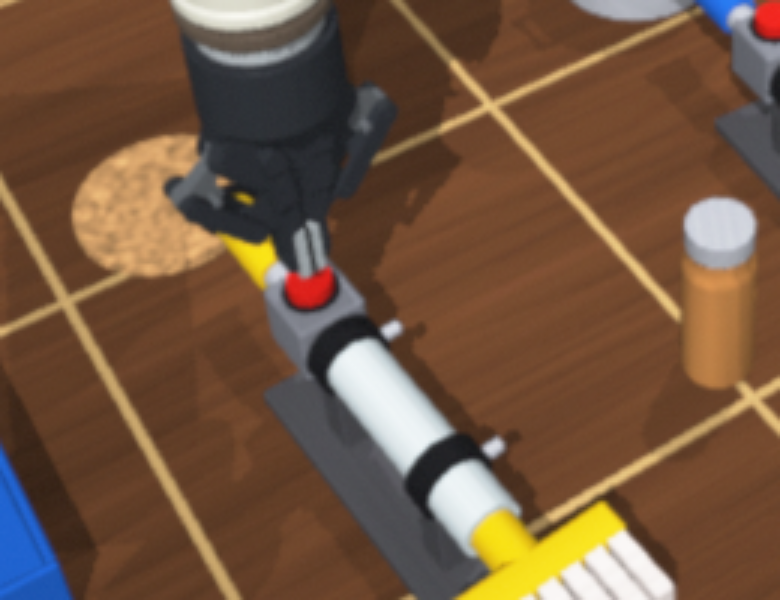

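The fingertips are centred over the red button, at about (310,270) in the crop. Pressing now.

```bash
python3 drive.py '[[0,0,5,0],[0,0,8,0],[0,0,10,0],[0,0,11,0],[0,0,12,0],[0,0,13,0],[0,0,13,0]]'
```

```text
t: 3.82
tool_pos: [655.7, -198.9, 117.3]
eef_rot: [-0.0, -0.032, 0.999, 0.0]
force: [-2.1, 0.1, 4.6]
grip_width: 0.006
gripper_force: 2.2
```

```bash
python3 drive.py '[[0,0,1,0],[0,0,2,0],[0,0,2,0]]'
python3 - <<'E'
from bench import env, viewer
import cv2
im=viewer.camera("scene"); cv2.imwrite("pics/s3.png",cv2.resize(im[270:470,90:350,::-1],None,fx=3,fy=3))
E
```

```text
t: 4.2
tool_pos: [655.9, -199.0, 115.2]
eef_rot: [0.0, -0.032, 0.999, -0.0]
force: [-2.6, 0.8, 4.7]
grip_width: 0.0
gripper_force: 2.0
```

View pics/s3.png

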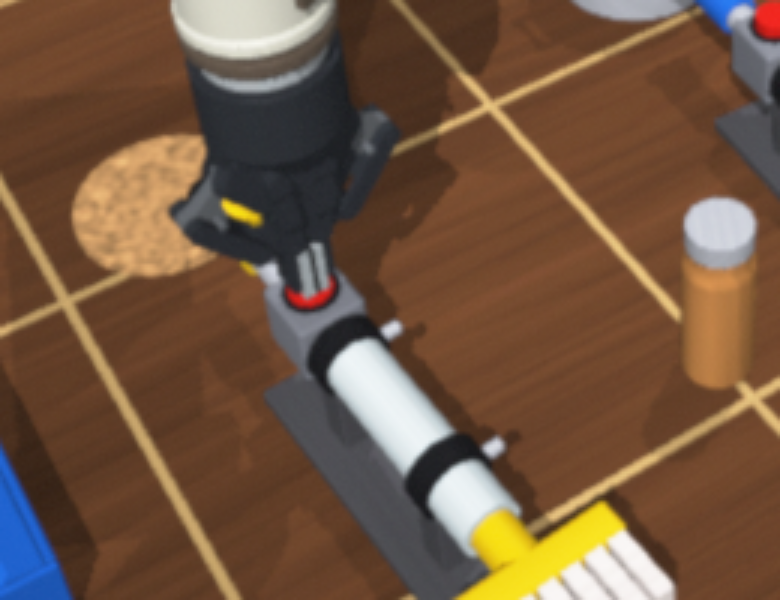

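The button is down and the handle has popped out: more bare tube shows at (268,270). I'll rise, move back over the grip with the gripper opening, and measure.

```bash
python3 drive.py '[[0,0,-30,0],[0,0,-60,0],[30,0,-80,0],[60,0,-80,0],[80,0,-80,0],[86,0,-80,0],[86,0,-80,0],[86,0,-80,0]]' 1.0 60
python3 - <<'E'
from bench import env, viewer
from h import *
s=env.state();c=viewer.calibration("wrist");im=viewer.camera("wrist"); cv2.imwrite("pics/w4.png",im[:,:,::-1])
t=viewer.camera("top"); cv2.imwrite("pics/t4.png",t[:,:,::-1])
print(s["tool_pos"],rot(s["eef_rot"]).round(3))
for k in("red","yellow"):
  for st,ce,m in blobs(im,k,100):
    bc=(st[0]+st[2]/2,st[1]+st[3]/2); print(k,st,ce.round(1),plane(c,*bc,102 if k=="red" else 75).round(1))
E
```

```text
t: 5.25
tool_pos: [570.6, -204.5, 195.2]
eef_rot: [0.0, -0.032, 0.999, -0.0]
force: [0.9, -0.0, -0.2]
grip_width: 0.997
gripper_force: 0.0
[ 570.62762621 -204.45079464  195.18667573] [[-0.998 -0.064  0.001]
 [-0.064  0.998 -0.   ]
 [-0.001 -0.    -1.   ]]
red [ 301  363   44   45 1565] [322.8 384.5] [ 652.6 -197.7  102. ]
yellow [ 300  189   47   99 1914] [327.4 240.8] [ 569.9 -202.7   75. ]
```

View pics/w4.png

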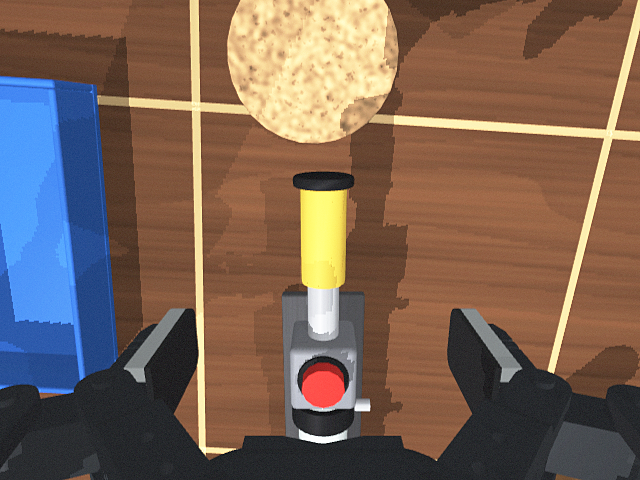

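The handle is popped. The grip spans (300–347,189–288), centred between the pads; the ray cast gives (570,-203), which matches button minus 86 mm. Descending and gripping.

```bash
python3 drive.py '[[0,1,40,0],[0,1,85,0],[0,1,115,0],[0,1,126,0],[0,1,126,0],[0,1,126,0]]' && python3 drive.py '[[0,0,0,0],[0,0,0,0],[0,0,0,0],[0,0,0,0],[0,0,0,0],[0,0,0,0]]' 0.0 70
```

```text
t: 6.1
tool_pos: [571.2, -204.1, 71.1]
eef_rot: [0.001, -0.032, 0.999, -0.001]
force: [-0.3, 1.0, -0.7]
grip_width: 0.998
gripper_force: 0.0
t: 6.85
tool_pos: [570.1, -204.1, 69.9]
eef_rot: [0.0, -0.032, 0.999, -0.001]
force: [-3.0, -3.3, 5.1]
grip_width: 0.306
gripper_force: 68.6
```

```bash
python3 drive.py '[[10,0,0,0],[22,0,0,0],[34,0,0,0],[46,0,0,0],[58,0,0,0],[70,0,0,0],[82,0,0,0],[92,0,0,0],[102,0,0,0],[108,0,0,0]]'; python3 drive.py '[[2,0,0,0],[4,0,0,0],[6,0,0,0],[6,0,0,0]]'
```

```text
t: 8.1
tool_pos: [462.9, -210.9, 69.9]
eef_rot: [0.002, -0.032, 0.999, -0.001]
force: [5.1, -3.6, 0.3]
grip_width: 0.305
gripper_force: 69.8
t: 8.6
tool_pos: [457.0, -211.3, 69.9]
eef_rot: [0.001, -0.032, 0.999, -0.001]
force: [3.7, -2.4, 2.7]
grip_width: 0.306
gripper_force: 69.9
```

```bash
python3 drive.py '[[1,0,0,0],[2,0,0,0],[3,0,0,0],[3,0,0,0],[3,0,0,0]]'
python3 - <<'E'
from bench import env, viewer
from h import *
im=viewer.camera("wrist"); cv2.imwrite("pics/w5.png",im[:,:,::-1]); c=viewer.calibration("wrist")
for k in("red","yellow"):
  for st,ce,m in blobs(im,k,100): print(k,st,ce.round(1),plane(c,*ce,102 if k=="red" else 75).round(1))
E
```

```text
t: 9.22
tool_pos: [456.0, -211.4, 70.0]
eef_rot: [0.004, -0.032, 0.999, -0.001]
force: [13.7, -3.1, -4.8]
grip_width: 0.304
gripper_force: 69.2
yellow [  279   268    88   175 10366] [325.7 337.9] [ 451.1 -209.6   75. ]
```

View pics/w5.png

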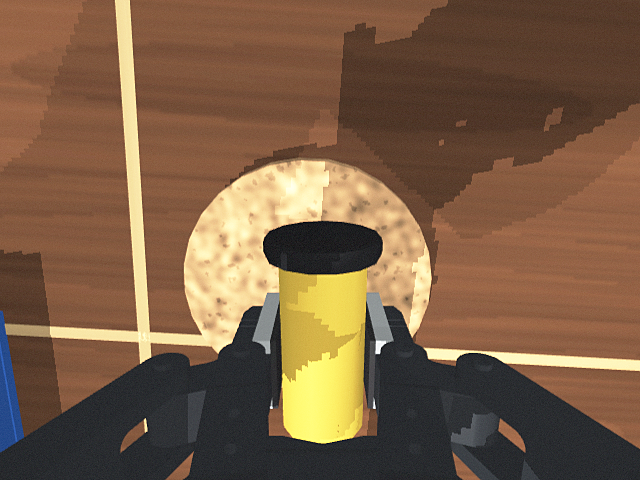

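The grip sits between the pads. It has travelled 114 mm since the pop and the pull has risen to 14 N, so it is against the hard second stop. Handing in.

```bash
python3 drive.py '[[0,0,0,0],[0,0,0,0],[0,0,0,0]]' && python3 -c "
from bench import env, viewer
print(env.finish_job())"
```

```text
t: 9.65
tool_pos: [456.1, -211.4, 70.0]
eef_rot: [0.004, -0.032, 0.999, -0.001]
force: [13.9, -2.5, -4.8]
grip_width: 0.305
gripper_force: 69.2
the job is handed in; nothing more can be done
None
```

I pressed the yellow brush's button, pulled its handle out to the second stop and handed the job in at 9.65 s still holding the grip (about 69 N); I never touched the blue brush or the pot, and no verdict was shown.

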